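# Carry the toiletries to the metal rack in reversed order

## Task

Move the four toiletries one by one from the wooden tray into the wells of the metal rack, in reversed order: the one nearest the robot on the tray goes into the well farthest from the robot, the next into the next well, and so on. Set each down gently, upright on the floor of its own well, without dropping or tipping any, and leave the tumbler, the canister and the hairbrush where they are.

Things in the scene. Friction and masses are not known exactly. Their poses are not given: they have to be found in the camera images.
- tray: fixed oak tray, the start rack: board 268 x 82 x 10 mm, a lip at each short end rising to 16 mm above the counter, four stone pads in a row on it. Origin: centre of its underside, on the counter. x runs along the row, away from the robot (yawed up to 20 degrees); pad centres at x = -93, -31, 31, 93 mm, y = 0. Stands left or right of the middle
- rack: fixed brushed-aluminium rack, the target: 268 x 78 x 18 mm, four square wells with black rubber floors, open to the top in a row, each 50 x 50 mm, 8 mm deep (floor 10 mm, rims 18 mm above the counter). Origin: centre of its underside, on the counter. x runs along the row, away from the robot (yawed up to 20 degrees); well centres at x = -93, -31, 31, 93 mm, y = 0. Other side from the tray
- jar: squat cream jar, upright cylinder 50 mm high: white ceramic body 38 mm across, up to 34 mm; flat steel lid 40 mm across above that. 60 to 125 g. Origin at the centre of its underside, z up; it starts upright on its pad, its underside 13 mm above the counter.
- slim_bottle: slim round amber glass bottle 88 mm high: body 28 mm across up to 66 mm, black cap 16 mm across above. 40 to 85 g. Origin at the centre of its underside, z up; it starts upright on its pad, its underside 13 mm above the counter.
- square_flask: square steel flask: body 32 x 32 mm and 54 mm high, sides parallel to its x and y, round dark cap 20 mm across above, to 72 mm in all. It starts squared up with the tray's row within 4 degrees. 70 to 140 g. Origin at the centre of its underside, z up; it starts upright on its pad, its underside 13 mm above the counter.
- domed_stick: round deodorant stick with a domed cap, 73 mm high: white body 34 mm across up to 45 mm, grey cap 33 mm across to 55 mm, then doming to the top. 50 to 100 g. Origin at the centre of its underside, z up; it starts upright on its pad, its underside 13 mm above the counter.
- pad_jar: fixed flat round grey stone pad, 50 mm across, 3 mm thick, on the wooden tray, origin at the centre of its underside (10 mm above the counter). It marks the place where the jar starts and never moves; the four pads look alike
- pad_slim_bottle: fixed flat round grey stone pad, 50 mm across, 3 mm thick, on the wooden tray, origin at the centre of its underside (10 mm above the counter). It marks the place where the slim bottle starts and never moves; the four pads look alike
- pad_square_flask: fixed flat round grey stone pad, 50 mm across, 3 mm thick, on the wooden tray, origin at the centre of its underside (10 mm above the counter). It marks the place where the square flask starts and never moves; the four pads look alike
- pad_domed_stick: fixed flat round grey stone pad, 50 mm across, 3 mm thick, on the wooden tray, origin at the centre of its underside (10 mm above the counter). It marks the place where the domed stick starts and never moves; the four pads look alike
- tumbler: bystander: loose pale blue glass tumbler, 72 mm across the rim, 95 mm high, standing beyond the racks. Origin at the centre of its underside
- canister: bystander: loose lidded white ceramic canister, 92 mm across, 110 mm high over its knob, standing on the robot's right, outside the racks. Origin at the centre of its underside
- hairbrush: bystander: loose round wooden hairbrush lying on its back on the robot's left, outside the racks: head 68 mm across, handle reaching 145 mm from the head's centre along -x, 32 mm high. Origin under the centre of the head
Things that resemble listed ones, but are neither listed nor needed, are in the scene too. What is shaped like the square_flask but purple is not meant.

How it is judged (in metres and radians):
At the end, for the whole second after the job is handed in: Each toiletry stands in its own well, in reversed order (nearest on the tray now in the farthest well, and so on): within 12 mm of the well centre along and across the rack, underside within 4 mm of the well floor, upright within 0.12 rad, at rest (below 0.02 m/s) (((x of pad_jar in the frame of tray between -0.113 and -0.073 m and x of jar in the frame of rack between 0.081 and 0.105 m) or (x of pad_jar in the frame of tray between -0.051 and -0.011 m and x of jar in the frame of rack between 0.019 and 0.043 m) or (x of pad_jar in the frame of tray between 0.011 and 0.051 m and x of jar in the frame of rack between -0.043 and -0.019 m) or (x of pad_jar in the frame of tray between 0.073 and 0.113 m and x of jar in the frame of rack between -0.105 and -0.081 m)) and y of jar in the frame of rack between -0.012 and 0.012 m and z of jar in the frame of rack between 0.006 and 0.014 m and angle between each of jar, slim_bottle, square_flask, domed_stick's own z axis and vertical below 0.12 rad and linear speed of each of jar, slim_bottle, square_flask, domed_stick below 0.02 m/s and ((x of pad_slim_bottle in the frame of tray between -0.113 and -0.073 m and x of slim_bottle in the frame of rack between 0.081 and 0.105 m) or (x of pad_slim_bottle in the frame of tray between -0.051 and -0.011 m and x of slim_bottle in the frame of rack between 0.019 and 0.043 m) or (x of pad_slim_bottle in the frame of tray between 0.011 and 0.051 m and x of slim_bottle in the frame of rack between -0.043 and -0.019 m) or (x of pad_slim_bottle in the frame of tray between 0.073 and 0.113 m and x of slim_bottle in the frame of rack between -0.105 and -0.081 m)) and y of slim_bottle in the frame of rack between -0.012 and 0.012 m and z of slim_bottle in the frame of rack between 0.006 and 0.014 m and ((x of pad_square_flask in the frame of tray between -0.113 and -0.073 m and x of square_flask in the frame of rack between 0.081 and 0.105 m) or (x of pad_square_flask in the frame of tray between -0.051 and -0.011 m and x of square_flask in the frame of rack between 0.019 and 0.043 m) or (x of pad_square_flask in the frame of tray between 0.011 and 0.051 m and x of square_flask in the frame of rack between -0.043 and -0.019 m) or (x of pad_square_flask in the frame of tray between 0.073 and 0.113 m and x of square_flask in the frame of rack between -0.105 and -0.081 m)) and y of square_flask in the frame of rack between -0.012 and 0.012 m and z of square_flask in the frame of rack between 0.006 and 0.014 m and ((x of pad_domed_stick in the frame of tray between -0.113 and -0.073 m and x of domed_stick in the frame of rack between 0.081 and 0.105 m) or (x of pad_domed_stick in the frame of tray between -0.051 and -0.011 m and x of domed_stick in the frame of rack between 0.019 and 0.043 m) or (x of pad_domed_stick in the frame of tray between 0.011 and 0.051 m and x of domed_stick in the frame of rack between -0.043 and -0.019 m) or (x of pad_domed_stick in the frame of tray between 0.073 and 0.113 m and x of domed_stick in the frame of rack between -0.105 and -0.081 m)) and y of domed_stick in the frame of rack between -0.012 and 0.012 m and z of domed_stick in the frame of rack between 0.006 and 0.014 m); the robot touches nothing.
It fails at once if a toiletry is tipped by more than 0.6 rad (angle between any of jar, slim_bottle, square_flask, domed_stick's own z axis and vertical above 0.6 rad).
It fails at once if a toiletry is dropped: it moves faster than 0.8 m/s with its underside below 60 mm ((linear speed of jar above 0.8 m/s and height (world z) of jar below 0.06 m) or (linear speed of slim_bottle above 0.8 m/s and height (world z) of slim_bottle below 0.06 m) or (linear speed of square_flask above 0.8 m/s and height (world z) of square_flask below 0.06 m) or (linear speed of domed_stick above 0.8 m/s and height (world z) of domed_stick below 0.06 m)).
It fails at once if the tumbler, canister or hairbrush is shifted by more than 20 mm or the tumbler or canister tipped (distance of any of tumbler, canister, hairbrush from where it was at the start of the episode above 0.02 m or angle between any of tumbler, canister's own z axis and vertical above 0.4 rad).
It also fails if it takes over 99 s, if anything falls off the work surface, if the arm or the gripper's body presses on something with over 40 N, if the wrist force passes 120 N, or if a joint passes its speed limit or range.

## Robot

A 6-joint arm with a two-finger parallel gripper is mounted at the origin on the work surface. World frame = base frame: x ahead of the robot, y to its left, z up, the work surface at z = 0. Lengths are in mm, angles in rad, forces in N, time in s.
With the tool pointing down it reaches from about 350 to 850 mm from the base axis. Payload 8.1 kg.
Tool frame: the origin (TCP) lies on the centre line of the jaws, within the pads' length; the fingertips stand 17 mm ahead of it and the grasp point (between the pads) lies 2 mm behind it; z points along the fingers, y is the direction in which the jaws open and shut (so a half turn about z gives the same grasp; the last joint's range is limited). The gripper opens to 85 mm and grips with 20 to 120 N. Pads are 22 mm wide; open, the fingers measure 114 mm over their backs; the gripper's body (76 mm by 85 mm) begins 54 mm behind the grasp point. The pads swing forward as they close: fully open they stand 13 mm farther back than shut.
Start: joints at [1.028, 0.13, 1.488, -0, 1.523, -0.085], TCP at [265.166, 538.231, 248.292] pointing down, gripper open.
Joint ranges: [-2.96, 2.96], [-0.89, 2.26], [0.02, 2.5], [-1.34, 4.48], [0, 2.73], [-2.66, 2.66]. Speed limits (rad/s): [2.39, 2.39, 2.79, 3.14, 3.14, 3.14].

## Interface

Orientations are given as a rotation vector (axis times angle).
In Python, from plant import env, imaging, nets gives the robot as it stands. The module is installed in compiled form; this text tells all that it offers.
- The arm moves only by the tool arm_command, never from a script. Its argument "series" is a list of rows, each a list of 7 numbers: the shift along the tool's x, y, z in cm, then the turn, a rotation vector about the tool's x, y, z in rad, then the closure, from 0 (fully open) to 1 (shut). A call has 1 to 20 rows; each row shifts and turns the commanded pose from where the row before left it, along the tool's axes as they then stand; what a row does not reach is not made up. A row lasts 1/12 s, in which the tool goes at most 41.7 mm and 7.16 degrees, less where a joint would pass 70% of its speed; a pose out of reach is approached as far as the arm can. A call with a gripper value outside its range is refused whole. The fingers move at their own pace and stop on an object; "squeeze" is the grip in N (left out, the last holds). Time passes only in rows, so rows that do not move let the fingers close. It gives the time, the measured TCP pose, the force and the opening at its end, in the units of the state.
- env.state(): the state, without advancing time (a new reading comes with each control period).
- imaging.capture(name): name is "scene" or "top" or "wrist"; returns (picture, depth): 420x560x3 uint8, blue, green, red; 420x560 float32, mm along the optical axis (not along the pixel's ray), 0 where there is no reading.
- imaging.camera_info(name): a dict with "K" (3x3 intrinsics, pixels), "rvec" (rotation vector, rad) and "tvec" (3), from world to camera coordinates, as OpenCV has them. Camera axes: x right, y down, z forward; pixel columns grow to the right and rows downward; lengths in mm; the calibration is good to about 2 mm. A picture is of the moment at which its call begins: read the wrist's pose just before it. camera_info takes no time and is no camera call; for the wrist camera it gives the pose at the moment of the call.
- env.close_job(): hands the job in, once; it reports no verdict.
Trained networks look in the newest picture that a camera, given by its name, has taken for a name from the list of things; names that differ only in an ending like _2 or _b are one class to them, and where a whole thing is asked for, a point or a joint stands for the part that bears it (a point fixed in the world has none). Each returns a list of dicts, best first, with "confidence" (0 to 1); they miss things now and then, are a little off and sometimes report something else, mostly with a low value. They report only what shows in the picture. A call takes as long as a camera call. They do not tell look-alikes from the thing itself.
- nets.look_for(camera, thing): "xyz" ([x, y, z] in mm, in the coordinates of the camera as it stood for that picture, good to about 4 mm: the middle of the surface that is visible of it).
- nets.outline_of(camera, thing): "pixels" (420x560 bool, what is visible of it).
The state is a dict: "t": time; "qpos": joint angles; "qd": joint speeds; "joint_torque": joint torques, N m; "position": TCP position; "tcp_rot": TCP orientation; "contact_force": force on the tool from outside, world axes, zero at the start; "moment": the same for the moment, N m; "finger_gap": finger opening in mm.
Only numpy, scipy, OpenCV 4.12 (cv2) and the standard library are available. Lean on these libraries where they do the work, as an engineer would, in place of code of your own. Each camera call takes 0.05 s, during which the arm holds its last target.

## Working session

There is one attempt and no reset: what is moved stays moved. The work goes in short steps, Python scripts to look and compute and a tool call to move; the robot and the scene stay as the last step left them, time stands still between calls to the robot, and variables do not carry over. Pictures are saved under pics/ and viewed, and the job is handed in when it is done.

Besides the shell and the picture viewer there is one more tool, called after "Call:" as a command line: name --pt "numbers of a row" for each row, then --argument value for the rest. arm_command: Moves the arm, as the interface text tells. Its arguments: {"type":"object","properties":{"series":{"type":"array","items":{"type":"array","items":{"type":"number"}}},"squeeze":{"type":"number"}},"required":["series"]}

```bash
mkdir -p pics; ls; cat > h.py <<'E'
import numpy as np, cv2
from plant import env, imaging, nets
def cam(n):
    i=imaging.camera_info(n); K=np.array(i["K"],float); R=cv2.Rodrigues(np.array(i["rvec"],float))[0]; t=np.array(i["tvec"],float).ravel(); return K,R,t
def c2w(p,c): K,R,t=c; return (np.atleast_2d(p)-t)@R
def px2w(u,v,d,c):
    K,R,t=c; u=np.asarray(u,float);v=np.asarray(v,float);d=np.asarray(d,float)
    return c2w(np.stack([(u-K[0,2])/K[0,0]*d,(v-K[1,2])/K[1,1]*d,d],-1),c)
def w2px(P,c):
    K,R,t=c; q=(np.atleast_2d(P)@R.T+t)@K.T; return q[:,:2]/q[:,2:]
E
python3 - <<'E'
from h import *
print(env.state())
for n in ("scene","top","wrist"):
    c=cam(n); im,d=imaging.capture(n); cv2.imwrite(f"pics/{n}0.png",im); np.savez(f"/tmp/{n}0.npz",im=im,d=d,K=c[0],R=c[1],t=c[2]); print(n,c, (d>0).mean())
    for th in ("tray","rack","jar","slim_bottle","square_flask","domed_stick","tumbler","canister","hairbrush"):
        for r in nets.look_for(n,th)[:4]:
            p=np.array(r["xyz"]); w=c2w(p,c)[0]; print(n,th,round(r["confidence"],2),w.round(0),w2px(w,c)[0].round(0))
E
```

```text
pics
{'t': 0.0, 'qpos': array([ 1.02759216e+00,  1.31161183e-01,  1.48928808e+00,  3.88816850e-06,
        1.52300989e+00, -8.54094651e-02]), 'qd': array([-4.86115561e-04, -8.83533951e-04,  1.24585390e-03,  1.76657352e-05,
       -3.83212868e-04,  1.12318661e-03]), 'joint_torque': array([ 3.17658414e-03, -5.69415128e+01, -5.00544369e+01,  1.69812017e-05,
        1.52349402e-02, -3.95565462e-05]), 'position': array([264.89400662, 537.77441099, 247.239565  ]), 'tcp_rot': array([-7.12707468e-01, -3.05908420e+00,  2.78586278e-03]), 'contact_force': array([-0.28502423,  0.79470217,  0.03660672]), 'moment': array([ 0.01542273, -0.01673655, -0.02869542]), 'finger_gap': 85.34522465552114}
scene (array([[406.49605367,   0.        , 283.7873976 ],
       [  0.        , 406.49605367, 208.87894352],
       [  0.        ,   0.        ,   1.        ]]), array([[-0.41828338,  0.90825807,  0.01030968],
       [ 0.65682282,  0.31028994, -0.68724372],
       [-0.62739365, -0.28069099, -0.72635376]]), array([ 265.97135079, -355.96837269, 1311.73571144])) 0.9958715986394557
scene tray 0.64 [591. 169.  1
[... 1535 characters left out ...]
op hairbrush 0.73 [564. 365.  17.] [158. 231.]
wrist (array([[292.64403684,   0.        , 279.13051595],
       [  0.        , 292.64403684, 206.59203363],
       [  0.        ,   0.        ,   1.        ]]), array([[ 4.42345243e-01,  8.96844741e-01,  4.42974274e-04],
       [ 8.48780282e-01, -4.18798128e-01,  3.22769518e-01],
       [ 2.89659661e-01, -1.42399573e-01, -9.46477492e-01]]), array([-601.0147001 ,  -42.71974454,  379.64040693])) 0.9959821428571428
wrist tray 0.39 [489. 144.   7.] [128. 393.]
wrist tray 0.34 [468. 369.  13.] [238. 339.]
wrist jar 0.94 [444. 185.  58.] [115. 396.]
wrist square_flask 0.56 [487. 168.  42.] [129. 407.]
wrist hairbrush 0.86 [465. 369.  16.] [237. 340.]
```

View pics/scene0.png

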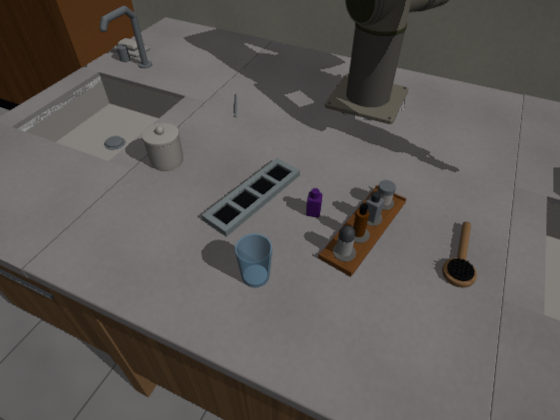

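View pics/top0.png

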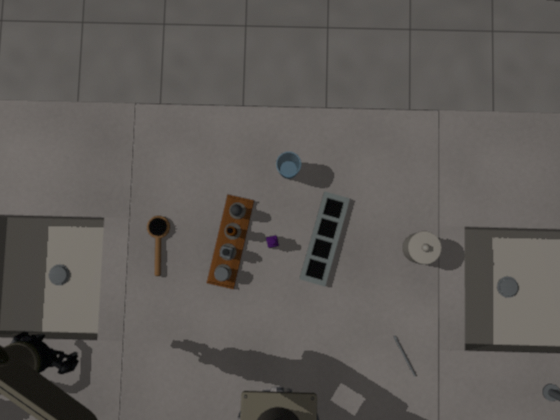

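```bash
python3 - <<'E'
import numpy as np,cv2
z=np.load('/tmp/top0.npz'); im=z['im']
cv2.imwrite('pics/top_crop.png',cv2.resize(im[180:300,180:360],None,fx=4,fy=4,interpolation=cv2.INTER_CUBIC))
z=np.load('/tmp/scene0.npz'); im=z['im']
cv2.imwrite('pics/scene_crop.png',cv2.resize(im[130:290,220:420],None,fx=3.7,fy=3.7,interpolation=cv2.INTER_CUBIC))
E
```

```text
(no output)
```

View pics/top_crop.png

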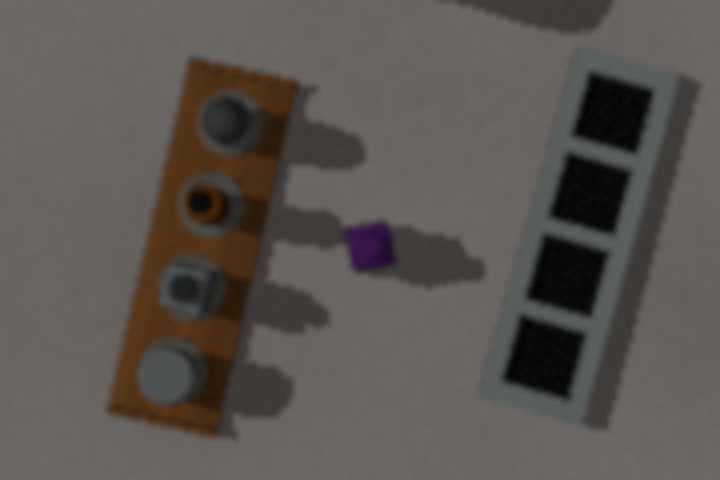

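View pics/scene_crop.png

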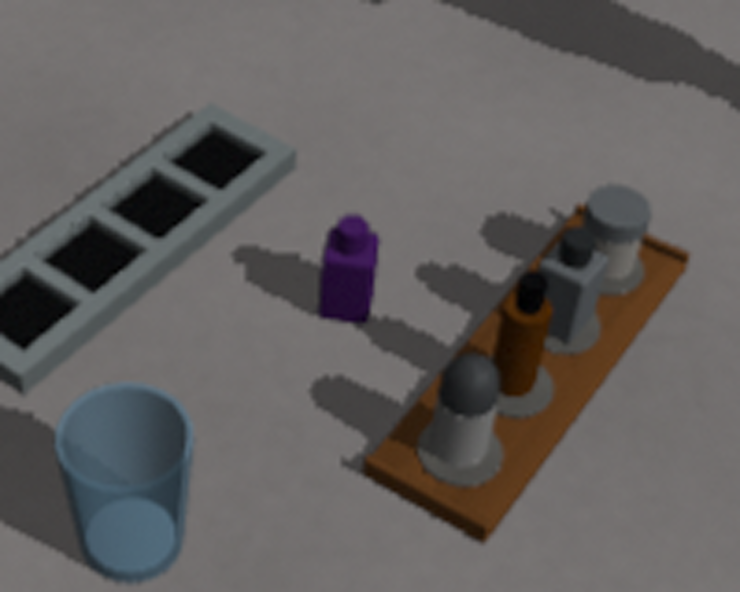

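The tray (at left) holds, from near to far: jar at top-view px (221,275), steel flask (226,251), amber bottle (230,231) and domed stick (237,210). The rack is at (326,238). For the flask there are two candidates: steel at top (226,251) / scene (375,203), and purple at top (272,241) / scene (316,202). I'm taking the steel one on the tray, which the close crop confirms. Targets are jar → farthest well, flask → +31, bottle → -31, stick → nearest.

```bash
cat > fit.py <<'E'
from h import *
from scipy.optimize import least_squares
def ray_plane(uv,z,c):
    K,R,t=c; o=-R.T@t; d=np.c_[(uv[:,0]-K[0,2])/K[0,0],(uv[:,1]-K[1,2])/K[1,1],np.ones(len(uv))]@R
    s=(z-o[2])/d[:,2]; return o+d*s[:,None]
def loadc(n):
    z=np.load(f'/tmp/{n}.npz'); return z['im'],z['d'],(z['K'],z['R'],z['t'])
def blobs(mask,amin):
    n,l,s,ce=cv2.connectedComponentsWithStats(mask.astype(np.uint8)); return [(s[i,4],ce[i],l==i) for i in range(1,n) if s[i,4]>amin]
E
python3 - <<'E'
from fit import *
for n in ('top','scene'):
    im,d,c=loadc(n+'0'); hsv=cv2.cvtColor(im,cv2.COLOR_BGR2HSV)
    # world map
    v,u=np.mgrid[:420,:560]; P=px2w(u.ravel(),v.ravel(),d.ravel(),c).reshape(420,560,3)
    reg=(P[...,0]>350)&(P[...,0]<750)
    rk=reg&(P[...,1]<-20)&(P[...,1]>-230)&(im.max(2)<45)
    print(n,'wells')
    pts=[]
    for a,ce,m in blobs(rk,40):
        vv,uu=np.nonzero(m); p=ray_plane(np.c_[uu,vv].astype(float),10,c); r=cv2.minAreaRect(p[:,:2].astype(np.float32)); print(a,ce.round(1),p.mean(0).round(1),[np.round(x,1) for x in r]); pts.append(p.mean(0)[:2])
    t=reg&(P[...,1]>60)&(P[...,1]<270)&(hsv[...,1]>110)&(hsv[...,0]<20)&(im.max(2)>30)&(P[...,2]<25)
    b=max(blobs(t,100),key=lambda x:x[0]); vv,uu=np.nonzero(b[2]); p=ray_plane(np.c_[uu,vv].astype(float),10,c)
    r=cv2.minAreaRect(p[:,:2].astype(np.float32)); print('tray',r)
    # objects high points
    o=reg&(P[...,1]>60)&(P[...,1]<270)&(P[...,2]>30)
    for a,ce,m in blobs(o,15): print('obj',a,ce.round(1),P[m].mean(0).round(1),P[m].max(0).round(1),P[m].min(0).round(1))
s=env.state(); R=cv2.Rodrigues(s['tcp_rot'])[0]; print(R.round(3))
E
```

```text
top wells
256 [332.8 207.8] [ 644.2 -145.8   10. ] [array([ 644.2, -145.8]), array([47.3, 47.3]), np.float64(75.2)]
262 [327.1 228.1] [ 583.9 -130.1   10. ] [array([ 584. , -130.1]), array([47.6, 47.8]), np.float64(75.1)]
269 [321.4 248.4] [ 523.8 -114.3   10. ] [array([ 524.1, -114.3]), array([47.8, 47.9]), np.float64(75.5)]
271 [315.6 268.9] [463.6 -98.4  10. ] [array([463.6, -98.7]), array([47.7, 48. ]), np.float64(75.6)]
tray ((538.5764770507812, 154.04345703125), (80.3681869506836, 265.4434509277344), 78.69625854492188)
obj 121 [236.1 209.5] [626.3 133.   75.2] [643.  151.1  90.8] [611.7 118.7  30.8]
obj 94 [230.5 230.1] [567.6 146.4  79.2] [582.4 163.  104.9] [554.7 135.4  31.2]
obj 143 [225.8 251.4] [507.7 158.6  69.9] [526.  178.   90.2] [491.9 142.3  31.1]
obj 164 [220.8 273.2] [446.1 171.6  62.4] [463.7 192.   70.2] [426.9 153.6  32.1]
scene wells
204 [278.4 172.4] [455.9 -98.2  10. ] [array([455.7, -98.7]), array([43.6, 47. ]), np.float64(76.1)]
226 [262.2 185.2] [ 516.5 -114.2   10. ] [array([ 516.1, -114.7]), array([44.1, 47.4]), np.float64(76.1)]
251 [245.1 198.8] [ 576.9 -129.9   10. ] [array([ 576.4, -130.4]), array([44.2, 47.2]), np.float64(76.1)]
278 [226.5 213.6] [ 637.8 -145.8   10. ] [array([ 637.3, -146.3]), array([44.3, 47.1]), np.float64(75.6)]
50 [213.8 225.8] [ 682.8 -152.9   10. ] [array([ 682.8, -153.4]), array([71.1,  4.9]), np.float64(75.3)]
tray ((537.5918579101562, 157.29515075683594), (83.10572814941406, 275.6405334472656), 78.2270278930664)
obj 1336 [365.1 214. ] [550.  154.6  63.8] [644.3 191.8 104.4] [425.8 118.9  30.2]
[[-0.897  0.442  0.   ]
 [ 0.442  0.897  0.   ]
 [-0.     0.    -1.   ]]
```

```bash
python3 - <<'E'
from fit import *
K,R,t=cam('wrist'); s=env.state(); Rt=cv2.Rodrigues(s['tcp_rot'])[0]
o=-R.T@t; print('cam centre in tool',(Rt.T@(o-s['position'])).round(1)); print('cam axes in tool (cols)',(Rt.T@R.T).round(3))
E
```

```text
cam centre in tool [  81.8    0.9 -125.1]
cam axes in tool (cols) [[-0.    -0.946 -0.323]
 [ 1.    -0.     0.   ]
 [-0.    -0.323  0.946]]
```

```bash
cat > plan.py <<'E'
from fit import *
def plan(target,yawdeg=None,step=35):
    """yawdeg: heading of row direction (tool x = -row dir). prints yaw turn about tool z first, then shift in tool axes (cm)"""
    s=env.state(); Rt=cv2.Rodrigues(s['tcp_rot'])[0]
    if yawdeg is not None:
        a=np.radians(yawdeg); X=-np.array([np.cos(a),np.sin(a),0]); Z=np.array([0,0,-1.]); Rd=np.c_[X,np.cross(Z,X),Z]
    else: Rd=Rt
    rv=cv2.Rodrigues(Rt.T@Rd)[0].ravel()
    d=Rd.T@(np.asarray(target,float)-s['position'])/10
    print('t',round(s['t'],2),'pos',s['position'].round(1),'gap',round(s['finger_gap'],1),'F',np.round(s['contact_force'],1))
    print('turn',rv.round(3),'rows',int(np.ceil(np.linalg.norm(rv)/0.12)),'| shift cm',d.round(2),'norm',np.linalg.norm(d).round(2),'rows',int(np.ceil(np.linalg.norm(d)*10/step)))
E
python3 - <<'E'
from plan import *
plan([470,170,200],-12)
E
```

```text
t 1.5 pos [265.2 538.2 248.3] gap 85.6 F [-0.3  0.4  0.3]
turn [ 0.     0.    -0.248] rows 3 | shift cm [-27.69 -31.76   4.83] norm 42.41 rows 13
```

Call:
arm_command --pt "0 0 0 0 0 -0.08 0" --pt "0 0 0 0 0 -0.084 0" --pt "0 0 0 0 0 -0.084 0" --pt "-1.0 -1.2 0.1 0 0 0 0" --pt "-2 -2.2 0.3 0 0 0 0" --pt "-2.2 -2.5 0.4 0 0 0 0" --pt "-2.2 -2.5 0.4 0 0 0 0" --pt "-2.2 -2.5 0.4 0 0 0 0" --pt "-2.2 -2.5 0.4 0 0 0 0" --pt "-2.2 -2.5 0.4 0 0 0 0" --pt "-2.2 -2.5 0.4 0 0 0 0" --pt "-2.2 -2.5 0.4 0 0 0 0" --pt "-2.2 -2.5 0.4 0 0 0 0" --pt "-2.2 -2.5 0.4 0 0 0 0" --pt "-2.2 -2.5 0.4 0 0 0 0" --pt "-2.0 -2.4 0.4 0 0 0 0" --pt "-1.0 -1.5 0.2 0 0 0 0" --pt "0 0 0 0 0 0 0" --pt "0 0 0 0 0 0 0"

```text
t: 3.08
position: [471.9, 163.2, 198.2]
tcp_rot: [-0.333, -3.124, -0.0]
contact_force: [-0.3, 0.4, -0.8]
finger_gap: 85.3
```

```bash
python3 - <<'E'
from plan import *
plan([470,170,200],-12)
c=cam('wrist'); im,d=imaging.capture('wrist'); cv2.imwrite('pics/wrist1.png',im); np.savez('/tmp/wrist1.npz',im=im,d=d,K=c[0],R=c[1],t=c[2])
E
```

```text
t 3.08 pos [471.9 163.2 198.2] gap 85.3 F [-0.3  0.4 -0.8]
turn [ 0.    -0.    -0.003] rows 1 | shift cm [ 0.33  0.62 -0.18] norm 0.73 rows 1
```

View pics/wrist1.png

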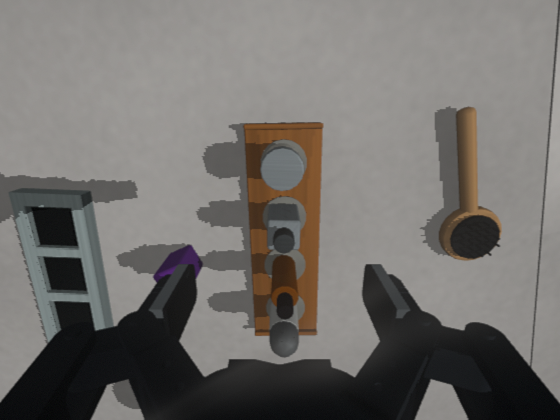

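```bash
python3 - <<'E'
from fit import *
im,d,c=loadc('wrist1'); hsv=cv2.cvtColor(im,cv2.COLOR_BGR2HSV)
v,u=np.mgrid[:420,:560]; P=px2w(u.ravel(),v.ravel(),d.ravel(),c).reshape(420,560,3)
for n,u0,v0,zt in (('jar',283,167,63),('flask',285,235,85),('slim',285,305,101),('stick',285,338,86)):
    m=(abs(u-u0)<28)&(abs(v-v0)<28)&(abs(P[...,2]-zt)<(4 if n!='stick' else 6))
    q=P[m]; 
    if len(q)>5:
        (ce,r)=cv2.minEnclosingCircle(q[:,:2].astype(np.float32)); print(n,len(q),q.mean(0).round(1),np.median(q[:,2]).round(1),'circ',np.round(ce,1),round(r,1))
# flask shoulder
m=(abs(u-285)<25)&(v>190)&(v<260)&(abs(P[...,2]-67)<2.5); q=P[m][:,:2].astype(np.float32); print('flask shoulder',len(q),cv2.minAreaRect(q))
# tray
t=(u>235)&(u<330)&(v>115)&(v<345)&(hsv[...,1]>110)&(hsv[...,0]<20)&(P[...,2]<20)&(P[...,2]>5)
q=P[t]; print('tray',cv2.minAreaRect(q[:,:2].astype(np.float32)), np.median(q[:,2]))
tl=t&(P[...,2]>13.5); 
for vv in (0,1):
    k=tl&((v>220)==bool(vv)); print('lip',k.sum(),P[k].mean(0).round(1))
# rack rims
m=(u<115)&(v>180)&(v<345)&(P[...,2]>15)&(P[...,2]<22); q=P[m]; print('rim',len(q),np.median(q[:,2]),cv2.minAreaRect(q[:,:2].astype(np.float32)))
g=(u>230)&(u<240)&(v<100); print('counter z',np.median(P[g][:,2]))
E
```

```text
jar 1466 [444.7 172.6  62.4] 62.4 circ [445.4 172.5] 20.0
flask 347 [506.5 160.6  84.2] 84.2 circ [507.3 160.6] 10.0
slim 213 [566.7 149.  100. ] 100.2 circ [567.7 149.1] 8.2
stick 294 [625.2 136.1  82.8] 82.8 circ [626.2 135.9] 11.9
flask shoulder 537 ((507.1204833984375, 160.423583984375), (31.324024200439453, 31.663915634155273), 76.52435302734375)
tray ((539.1923828125, 155.29705810546875), (80.69039154052734, 267.05029296875), 78.70013427734375) 9.53544648343641
lip 436 [411.  180.6  15.2]
lip 132 [639.2 134.3  15.9]
rim 5072 17.274806722261104 ((523.143310546875, -112.60673522949219), (80.38443756103516, 203.5372772216797), 75.3009033203125)
counter z -0.5997418845606108
```

Wrist view: the jar lid is at (283,167), flask (285,222), bottle cap (285,305), stick dome (285,338), with the rack at the left edge. The heights match: 62, 84, 100 and 83 mm against the expected 63, 85, 101 and 86. Grasping the jar by its lid.

```bash
python3 - <<'E'
from plan import *
plan([445.4,172.5,198.2],-11.4)
E
```

```text
t 3.13 pos [471.7 164.1 198.4] gap 85.5 F [0.3 0.2 0.2]
turn [ 0.    -0.    -0.012] rows 1 | shift cm [2.75 0.3  0.02] norm 2.76 rows 1
```

Call:
arm_command --pt "1.4 0.15 0 0 0 -0.012 0" --pt "1.35 0.15 0 0 0 0 0" --pt "0 0 2.0 0 0 0 0" --pt "0 0 3.0 0 0 0 0" --pt "0 0 3.0 0 0 0 0" --pt "0 0 3.0 0 0 0 0" --pt "0 0 2.0 0 0 0 0" --pt "0 0 1.2 0 0 0 0" --pt "0 0 0.5 0 0 0 0" --pt "0 0 0 0 0 0 0" --pt "0 0 0 0 0 0 0" --squeeze 30

```text
t: 4.05
position: [445.7, 173.4, 52.1]
tcp_rot: [0.308, 3.126, 0.001]
contact_force: [-0.0, -0.3, 0.7]
finger_gap: 85.1
```

```bash
python3 - <<'E'
from plan import *
plan([445.4,172.5,51],-11.4)
c=cam('wrist'); im,d=imaging.capture('wrist'); cv2.imwrite('pics/wrist2.png',im)
E
```

```text
t 4.05 pos [445.7 173.4  52.1] gap 85.1 F [-0.  -0.3  0.7]
turn [0.    0.001 0.002] rows 1 | shift cm [ 0.01 -0.09  0.11] norm 0.14 rows 1
```

View pics/wrist2.png

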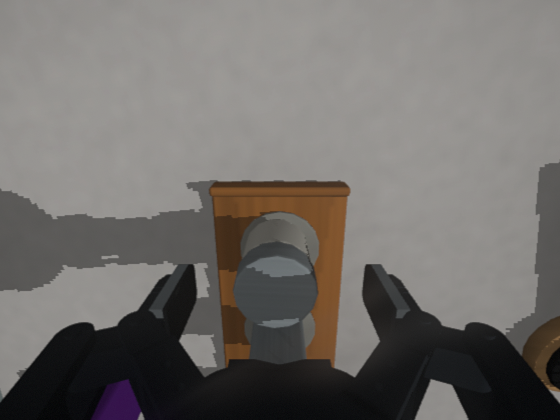

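Call:
arm_command --pt "0 0 0.1 0 0 0 1" --pt "0 0 0 0 0 0 1" --pt "0 0 0 0 0 0 1" --pt "0 0 0 0 0 0 1" --pt "0 0 0 0 0 0 1" --pt "0 0 0 0 0 0 1" --pt "0 0 0 0 0 0 1" --pt "0 0 0 0 0 0 1" --pt "0 0 0 0 0 0 1" --pt "0 0 0 0 0 0 1" --squeeze 30

```text
t: 4.93
position: [446.0, 172.6, 50.9]
tcp_rot: [0.31, 3.125, 0.001]
contact_force: [-0.3, 0.2, 4.3]
finger_gap: 39.2
```

Call:
arm_command --pt "0 0 -0.3 0 0 0 1" --pt "0 0 -0.8 0 0 0 1" --pt "0 0 -1.5 0 0 0 1" --pt "0 0 -2.0 0 0 0 1" --pt "0 0 -2.0 0 0 0 1" --pt "0 0 -2.0 0 0 0 1" --pt "0 0 -2.0 0 0 0 1" --pt "0 0 -1.4 0 0 0 1" --pt "0 0 -0.5 0 0 0 1" --pt "0 0 0 0 0 0 1"

```text
t: 5.77
position: [446.3, 172.7, 177.0]
tcp_rot: [0.31, 3.123, 0.002]
contact_force: [-0.7, -0.5, -2.3]
finger_gap: 39.3
```

```bash
python3 - <<'E'
from plan import *
plan([520,-70,175],-14.7)
c=cam('wrist'); im,d=imaging.capture('wrist'); cv2.imwrite('pics/wrist3.png',im); np.savez('/tmp/wrist3.npz',im=im,d=d,K=c[0],R=c[1],t=c[2])
E
```

```text
t 5.77 pos [446.3 172.7 177. ] gap 39.3 F [-0.7 -0.5 -2.3]
turn [0.001 0.003 0.059] rows 1 | shift cm [-13.29 -21.61   0.2 ] norm 25.37 rows 8
```

View pics/wrist3.png

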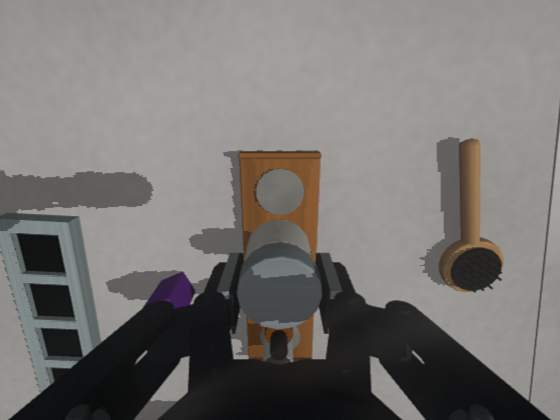

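```bash
python3 - <<'E'
from plan import *
plan([430,-92,215],-14.7)
E
```

```text
t 5.82 pos [445.6 172.5 175.6] gap 39.0 F [-0.2 -0.2 -1.2]
turn [0.    0.001 0.059] rows 1 | shift cm [ -5.21 -25.98  -3.94] norm 26.79 rows 8
```

Call:
arm_command --pt "-0.2 -1.0 -0.2 0 0 0.03 1" --pt "-0.5 -2.5 -0.4 0 0 0.029 1" --pt "-0.65 -3.2 -0.5 0 0 0 1" --pt "-0.65 -3.3 -0.5 0 0 0 1" --pt "-0.65 -3.3 -0.5 0 0 0 1" --pt "-0.65 -3.3 -0.5 0 0 0 1" --pt "-0.65 -3.3 -0.5 0 0 0 1" --pt "-0.65 -3.2 -0.4 0 0 0 1" --pt "-0.4 -2.0 -0.3 0 0 0 1" --pt "-0.2 -0.9 -0.1 0 0 0 1" --pt "0 0 0 0 0 0 1" --pt "0 0 0 0 0 0 1"

```text
t: 6.82
position: [430.4, -92.2, 213.3]
tcp_rot: [-0.405, -3.113, -0.001]
contact_force: [0.1, 0.4, -0.4]
finger_gap: 39.1
```

```bash
python3 - <<'E'
from plan import *
plan([430,-92,215],-14.7)
c=cam('wrist'); im,d=imaging.capture('wrist'); cv2.imwrite('pics/wrist4.png',im); np.savez('/tmp/wrist4.npz',im=im,d=d,K=c[0],R=c[1],t=c[2])
E
```

```text
t 6.82 pos [430.4 -92.2 213.3] gap 39.1 F [ 0.1  0.4 -0.4]
turn [ 0.001 -0.002 -0.002] rows 1 | shift cm [ 0.04  0.01 -0.17] norm 0.18 rows 1
```

View pics/wrist4.png

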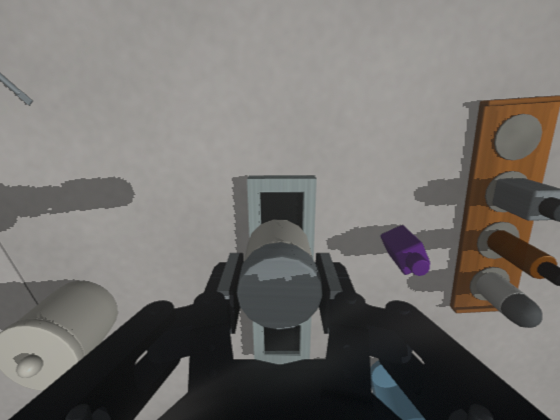

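```bash
python3 - <<'E'
from fit import *
im,d,c=loadc('wrist4')
v,u=np.mgrid[:420,:560]; P=px2w(u.ravel(),v.ravel(),d.ravel(),c).reshape(420,560,3)
reg=(u>240)&(u<325)&(v>170)&(v<365)
m=reg&(P[...,2]>14)&(P[...,2]<21)
q=P[m]; print(len(q),np.median(q[:,2]))
r=cv2.minAreaRect(q[:,:2].astype(np.float32)); print(r)
# model fit: model distance transform of rim mask in rack frame, fit by overlap of rim pts
k=reg&(P[...,2]>5)&(P[...,2]<12.5)&(im.max(2)<60); w=P[k]; print('floor',len(w),np.median(w[:,2]))
def cost(x):
    a=x[2]; R=np.array([[np.cos(a),np.sin(a)],[-np.sin(a),np.cos(a)]])
    l=(q[:,:2]-x[:2])@R.T; f=(w[:,:2]-x[:2])@R.T
    out=np.maximum(0,np.maximum(abs(l[:,0])-134,abs(l[:,1])-39))
    def inwell(z): 
        dx=np.min([abs(z[:,0]-cx) for cx in(-93,-31,31,93)],0); return np.maximum(dx-25,abs(z[:,1])-25)
    pen=np.maximum(0,-inwell(l)); pf=np.maximum(0,inwell(f))
    return (out**2).sum()+(pen**2).sum()+(pf**2).sum()
from scipy.optimize import minimize
best=min((minimize(cost,[552+dx,-121,np.radians(-14.7)],method='Nelder-Mead',options=dict(xatol=.01,fatol=.1,maxiter=2000)) for dx in(-6,0,6)),key=lambda b:b.fun)
x=best.x; print(best.fun,x[:2].round(1),np.degrees(x[2]).round(2))
for cx in(-93,-31,31,93): 
    W=x[:2]+cx*np.array([np.cos(x[2]),np.sin(x[2])]); print(cx,W.round(1),w2px([*W,10],c).round(0))
# jar lid in hand
m=(abs(u-282)<45)&(abs(v-285)<45)&(d<230)&(d>50); 
s=env.state(); Rt=cv2.Rodrigues(s['tcp_rot'])[0]
pt=(P-s['position'])@Rt
mm=(abs(u-280)<42)&(v>235)&(v<340)&(abs(pt[...,2]+12)<4); qq=pt[mm]; print('lid top in tool',len(qq),np.median(qq[:,2]), cv2.minEnclosingCircle(qq[:,:2].astype(np.float32)))
E
```

```text
3153 17.454942600642912
((554.9601440429688, -120.88200378417969), (78.29635620117188, 268.5347595214844), 75.36540985107422)
floor 1997 9.934251093112136
12.363640328793513 [ 554.5 -120.8] -14.63
-93 [464.5 -97.3] [[282. 210.]]
-31 [ 524.5 -113. ] [[282. 257.]]
31 [ 584.5 -128.6] [[282. 298.]]
93 [ 644.5 -144.3] [[282. 336.]]
lid top in tool 5091 -11.574888179647973 ((-1.5769484043121338, 0.6250928044319153), 22.48600196838379)
```

```bash
python3 - <<'E'
from plan import *
plan([644.5,-144.3,100],-14.6)
E
```

```text
t 6.87 pos [430.5 -91.6 213.3] gap 39.0 F [ 0.1  0.7 -1.8]
turn [ 0.001 -0.002 -0.003] rows 1 | shift cm [-22.04   0.29  11.33] norm 24.78 rows 8
```

Call:
arm_command --pt "-1.0 0.03 0.2 0 0 0 1" --pt "-2.5 0.03 1.0 0 0 0 1" --pt "-3.0 0.03 1.3 0 0 0 1" --pt "-3.0 0.04 1.5 0 0 0 1" --pt "-3.0 0.04 1.5 0 0 0 1" --pt "-3.0 0.04 1.5 0 0 0 1" --pt "-3.0 0.04 1.5 0 0 0 1" --pt "-2.2 0.04 1.5 0 0 0 1" --pt "-1.0 0 1.0 0 0 0 1" --pt "-0.34 0 0.33 0 0 0 1" --pt "0 0 0 0 0 0 1" --pt "0 0 0 0 0 0 1"

```text
t: 7.87
position: [644.4, -144.1, 100.7]
tcp_rot: [-0.4, -3.115, -0.001]
contact_force: [-0.1, -0.8, -0.4]
finger_gap: 39.2
```

```bash
python3 - <<'E'
from plan import *
plan([644.5,-144.3,48],-14.6)
E
```

```text
t 7.87 pos [ 644.4 -144.1  100.7] gap 39.2 F [-0.1 -0.8 -0.4]
turn [ 0.    -0.001 -0.001] rows 1 | shift cm [-0.01 -0.02  5.27] norm 5.27 rows 2
```

Descending to just above the floor.

Call:
arm_command --pt "0 0 1.0 0 0 0 1" --pt "0 0 1.5 0 0 0 1" --pt "0 0 1.2 0 0 0 1" --pt "0 0 0.7 0 0 0 1" --pt "0 0 0.4 0 0 0 1" --pt "0 0 0.2 0 0 0 1" --pt "0 0 0.1 0 0 0 1" --pt "0 0 0 0 0 0 1" --pt "0 0 0 0 0 0 1"

```text
t: 8.62
position: [645.4, -145.6, 50.7]
tcp_rot: [0.402, 3.115, -0.0]
contact_force: [-0.2, 0.2, -1.5]
finger_gap: 38.4
```

Call:
arm_command --pt "0 0 0.07 0 0 0 1" --pt "0 0 0.05 0 0 0 1" --pt "0 0 0 0 0 0 1"

```text
t: 8.87
position: [645.1, -145.4, 49.0]
tcp_rot: [0.402, 3.115, -0.0]
contact_force: [-0.3, -0.2, -1.2]
finger_gap: 38.9
```

```bash
python3 - <<'E'
from plan import *
plan([644.5,-144.3,48],-14.6)
c=cam('wrist'); im,d=imaging.capture('wrist'); cv2.imwrite('pics/wrist5.png',im)
E
```

```text
t 8.87 pos [ 645.1 -145.4   49. ] gap 38.9 F [-0.3 -0.2 -1.2]
turn [ 0.     0.    -0.002] rows 1 | shift cm [0.09 0.09 0.1 ] norm 0.16 rows 1
```

View pics/wrist5.png

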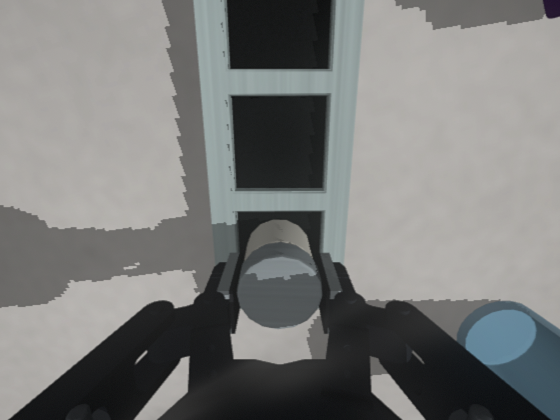

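The jar (280,285) is centred between the walls of the far well. I'll inch down until it makes contact.

Call:
arm_command --pt "0 0 0.05 0 0 0 1" --pt "0 0 0.05 0 0 0 1" --pt "0 0 0 0 0 0 1" --pt "0 0 0 0 0 0 1"

```text
t: 9.25
position: [645.1, -145.5, 48.1]
tcp_rot: [0.402, 3.115, -0.0]
contact_force: [0.7, 0.3, 1.4]
finger_gap: 39.2
```

Call:
arm_command --pt "0 0 0.04 0 0 0 1" --pt "0 0 0 0 0 0 1" --pt "0 0 0 0 0 0 1"

```text
t: 9.5
position: [645.3, -145.5, 48.1]
tcp_rot: [0.402, 3.115, -0.0]
contact_force: [-1.8, -0.2, 5.7]
finger_gap: 39.3
```

Contact made. Releasing.

Call:
arm_command --pt "0 0 0 0 0 0 0.48" --pt "0 0 0 0 0 0 0.4" --pt "0 0 0 0 0 0 0.3" --pt "0 0 0 0 0 0 0.2" --pt "0 0 0 0 0 0 0.1" --pt "0 0 0 0 0 0 0.1" --pt "0 0 -0.4 0 0 0 0" --pt "0 0 -1 0 0 0 0" --pt "0 0 -2 0 0 0 0" --pt "0 0 -3 0 0 0 0" --pt "0 0 -3 0 0 0 0" --pt "0 0 -3 0 0 0 0" --pt "0 0 -2 0 0 0 0" --pt "0 0 -0.6 0 0 0 0" --pt "0 0 0 0 0 0 0"

```text
t: 10.75
position: [646.6, -145.9, 201.4]
tcp_rot: [0.401, 3.11, -0.002]
contact_force: [-0.1, 0.0, 0.1]
finger_gap: 85.3
```

```bash
python3 - <<'E'
from plan import *
plan([507.3,160.6,198],-12.5)
c=cam('wrist'); im,d=imaging.capture('wrist'); cv2.imwrite('pics/wrist6.png',im)
E
```

```text
t 10.75 pos [ 646.6 -145.9  201.4] gap 85.3 F [-0.1  0.   0.1]
turn [-0.     0.006 -0.039] rows 1 | shift cm [20.23 26.91  0.34] norm 33.67 rows 10
```

View pics/wrist6.png

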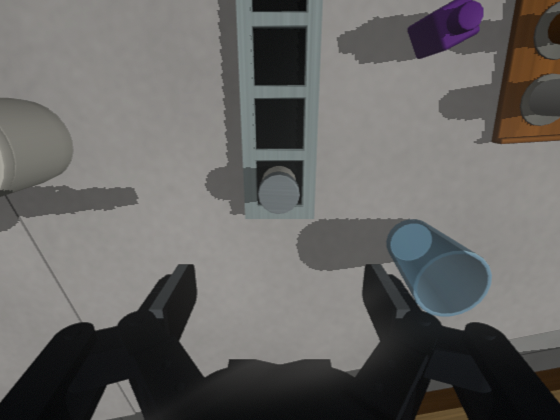

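The jar stands upright in the far well at (279,188). Next is the flask.

Call:
arm_command --pt "1.0 1.3 0 0 0 -0.02 0" --pt "2.0 2.7 0 0 0 -0.019 0" --pt "2.2 2.9 0 0 0 0 0" --pt "2.2 2.9 0 0 0 0 0" --pt "2.2 2.9 0 0 0 0 0" --pt "2.2 2.9 0 0 0 0 0" --pt "2.2 2.9 0 0 0 0 0" --pt "2.2 2.9 0 0 0 0 0" --pt "2.0 2.7 0 0 0 0 0" --pt "1.4 2.0 0.3 0 0 0 0" --pt "0.63 0.81 0 0 0 0 0" --pt "0 0 0 0 0 0 0" --pt "0 0 0 0 0 0 0"

```text
t: 11.88
position: [506.2, 161.2, 193.1]
tcp_rot: [-0.339, -3.121, 0.002]
contact_force: [0.2, -0.1, -0.3]
finger_gap: 85.5
```

```bash
python3 - <<'E'
from plan import *
plan([507.3,160.6,46],-12.5)
E
```

```text
t 11.88 pos [506.2 161.2 193.1] gap 85.5 F [ 0.2 -0.1 -0.3]
turn [-0.001 -0.002  0.002] rows 1 | shift cm [-0.12 -0.03 14.71] norm 14.72 rows 5
```

Call:
arm_command --pt "-0.1 0 2.0 0 0 0 0" --pt "0 0 3.0 0 0 0 0" --pt "0 0 3.0 0 0 0 0" --pt "0 0 3.0 0 0 0 0" --pt "0 0 2.0 0 0 0 0" --pt "0 0 1.2 0 0 0 0" --pt "0 0 0.5 0 0 0 0" --pt "0 0 0 0 0 0 0" --pt "0 0 0 0 0 0 0"

```text
t: 12.63
position: [508.8, 160.9, 48.4]
tcp_rot: [0.342, 3.122, 0.0]
contact_force: [0.6, 0.0, -0.4]
finger_gap: 85.1
```

```bash
python3 - <<'E'
from plan import *
plan([507.3,160.6,46],-12.5)
c=cam('wrist'); im,d=imaging.capture('wrist'); cv2.imwrite('pics/wrist7.png',im)
E
```

```text
t 12.63 pos [508.8 160.9  48.4] gap 85.1 F [ 0.6  0.  -0.4]
turn [ 0.     0.001 -0.   ] rows 1 | shift cm [ 0.14 -0.06  0.24] norm 0.28 rows 1
```

View pics/wrist7.png

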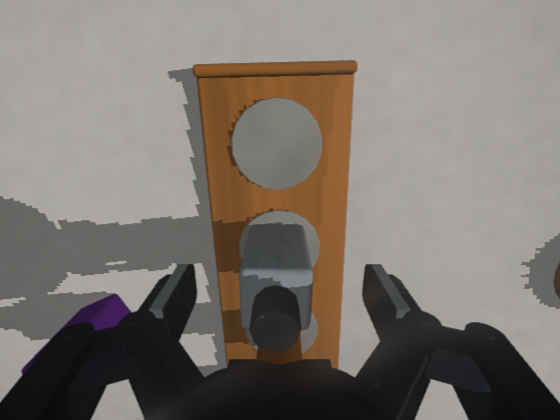

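Call:
arm_command --pt "0.14 -0.05 0.24 0 0 0 0" --pt "0 0 0 0 0 0 1" --pt "0 0 0 0 0 0 1" --pt "0 0 0 0 0 0 1" --pt "0 0 0 0 0 0 1" --pt "0 0 0 0 0 0 1" --pt "0 0 0 0 0 0 1" --pt "0 0 0 0 0 0 1" --pt "0 0 0 0 0 0 1" --pt "0 0 0 0 0 0 1" --pt "0 0 0 0 0 0 1" --squeeze 30

```text
t: 13.6
position: [506.5, 161.3, 45.4]
tcp_rot: [0.341, 3.122, 0.0]
contact_force: [-0.4, -0.3, 5.0]
finger_gap: 31.7
```

Call:
arm_command --pt "0 0 -0.3 0 0 0 1" --pt "0 0 -0.8 0 0 0 1" --pt "0 0 -1.5 0 0 0 1" --pt "0 0 -2.0 0 0 0 1" --pt "0 0 -2.5 0 0 0 1" --pt "0 0 -2.5 0 0 0 1" --pt "0 0 -2.5 0 0 0 1" --pt "0 0 -1.5 0 0 0 1" --pt "0 0 -0.5 0 0 0 1" --pt "0 0 0 0 0 0 1"

```text
t: 14.43
position: [507.1, 161.4, 187.8]
tcp_rot: [0.341, 3.12, 0.002]
contact_force: [-0.6, 0.5, -1.3]
finger_gap: 31.7
```

```bash
python3 - <<'E'
from plan import *
plan([584.5,-128.6,187],-14.6)
c=cam('wrist'); im,d=imaging.capture('wrist'); cv2.imwrite('pics/wrist8.png',im)
v,u=np.mgrid[:420,:560]; P=px2w(u.ravel(),v.ravel(),d.ravel(),c).reshape(420,560,3)
s=env.state(); Rt=cv2.Rodrigues(s['tcp_rot'])[0]; pt=(P-s['position'])@Rt
for dz in (-20,-38): 
    mm=(abs(u-280)<37)&(v>235)&(v<345)&(abs(pt[...,2]-dz)<2.5); qq=pt[mm]; print('in tool',dz,len(qq),np.median(qq,axis=0).round(1) if len(qq) else 0, cv2.minAreaRect(qq[:,:2].astype(np.float32)) if len(qq)>4 else 0)
E
```

```text
t 14.43 pos [507.1 161.4 187.8] gap 31.7 F [-0.6  0.5 -1.3]
turn [0.001 0.003 0.037] rows 1 | shift cm [-14.8  -26.11   0.08] norm 30.01 rows 9
in tool -20 1434 [ 11.3   1.7 -21.8] ((-1.1044044494628906, 1.2042016983032227), (32.26655197143555, 32.1301383972168), 0.3061898946762085)
in tool -38 755 [  5.1   0.8 -39.4] ((2.849679946899414, 1.121225357055664), (11.69975471496582, 19.918746948242188), 1.6867287158966064)
```

View pics/wrist8.png

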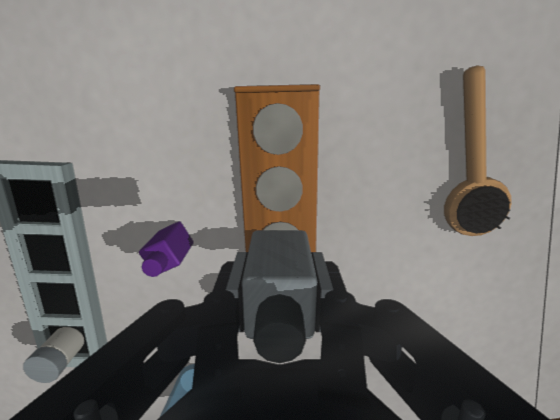

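Call:
arm_command --pt "-0.5 -1.0 0 0 0 0.02 1" --pt "-1.2 -2.2 0 0 0 0.017 1" --pt "-1.7 -2.9 0 0 0 0 1" --pt "-1.7 -3.0 0 0 0 0 1" --pt "-1.7 -3.0 0 0 0 0 1" --pt "-1.7 -3.0 0 0 0 0 1" --pt "-1.7 -3.0 0 0 0 0 1" --pt "-1.7 -3.0 0 0 0 0 1" --pt "-1.5 -2.5 0 0 0 0 1" --pt "-0.9 -1.7 0.3 0 0 0 1" --pt "-0.5 -0.8 1.0 0 0 0 1" --pt "0 0 1.5 0 0 0 1" --pt "0 0 2.0 0 0 0 1" --pt "0 0 2.0 0 0 0 1" --pt "0 0 1.5 0 0 0 1" --pt "0 0 0.7 0 0 0 1" --pt "0 0 0 0 0 0 1" --pt "0 0 0 0 0 0 1"

```text
t: 15.98
position: [583.7, -128.1, 95.0]
tcp_rot: [-0.399, -3.114, -0.001]
contact_force: [-0.1, -0.6, -0.7]
finger_gap: 31.7
```

```bash
python3 - <<'E'
from plan import *
plan([584.5,-128.6,43],-14.6)
E
```

```text
t 15.98 pos [ 583.7 -128.1   95. ] gap 31.7 F [-0.1 -0.6 -0.7]
turn [ 0.    -0.002  0.   ] rows 1 | shift cm [-0.09 -0.03  5.2 ] norm 5.2 rows 2
```

Call:
arm_command --pt "0 -0.05 1.2 0 0 0 1" --pt "0 0 1.5 0 0 0 1" --pt "0 0 1.2 0 0 0 1" --pt "0 0 0.6 0 0 0 1" --pt "0 0 0.3 0 0 0 1" --pt "0 0 0.1 0 0 0 1" --pt "0 0 0 0 0 0 1" --pt "0 0 0 0 0 0 1"

```text
t: 16.65
position: [584.9, -129.1, 47.7]
tcp_rot: [0.399, 3.115, -0.0]
contact_force: [0.3, -0.1, -1.7]
finger_gap: 31.5
```

```bash
python3 - <<'E'
from plan import *
plan([584.5,-128.6,43],-14.6)
c=cam('wrist'); im,d=imaging.capture('wrist'); cv2.imwrite('pics/wrist9.png',im)
E
```

```text
t 16.65 pos [ 584.9 -129.1   47.7] gap 31.5 F [ 0.3 -0.1 -1.7]
turn [-0.     0.001  0.   ] rows 1 | shift cm [0.05 0.04 0.47] norm 0.48 rows 1
```

View pics/wrist9.png

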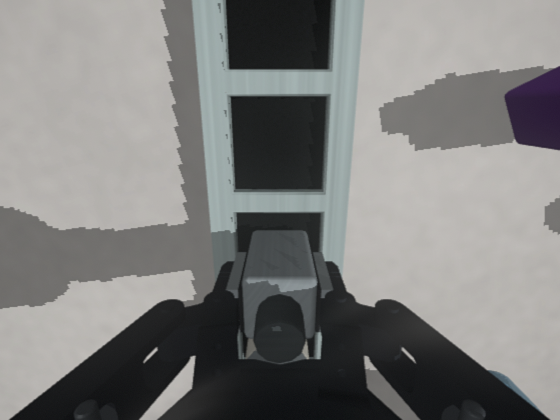

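The flask is centred in the third well. I'll ease it down.

Call:
arm_command --pt "0 0 0.12 0 0 0 1" --pt "0 0 0.12 0 0 0 1" --pt "0 0 0.06 0 0 0 1" --pt "0 0 0.05 0 0 0 1" --pt "0 0 0.03 0 0 0 1" --pt "0 0 0 0 0 0 1" --pt "0 0 0 0 0 0 1"

```text
t: 17.28
position: [584.4, -129.0, 43.2]
tcp_rot: [-0.399, -3.116, -0.0]
contact_force: [-0.7, 0.1, -0.5]
finger_gap: 32.0
```

Call:
arm_command --pt "0 0 0.04 0 0 0 1" --pt "0 0 0.04 0 0 0 1" --pt "0 0 0 0 0 0 1" --pt "0 0 0 0 0 0 1"

```text
t: 17.62
position: [584.4, -129.0, 42.4]
tcp_rot: [-0.399, -3.116, -0.0]
contact_force: [0.7, -0.8, -1.1]
finger_gap: 31.6
```

Call:
arm_command --pt "0 0 0.04 0 0 0 1" --pt "0 0 0.03 0 0 0 1" --pt "0 0 0 0 0 0 1" --pt "0 0 0 0 0 0 1"

```text
t: 17.95
position: [584.4, -129.0, 42.4]
tcp_rot: [-0.399, -3.116, 0.0]
contact_force: [-2.8, 0.7, 6.2]
finger_gap: 31.5
```

Contact made (6 N). Releasing and rising.

Call:
arm_command --pt "0 0 0 0 0 0 0.56" --pt "0 0 0 0 0 0 0.48" --pt "0 0 0 0 0 0 0.4" --pt "0 0 0 0 0 0 0.3" --pt "0 0 0 0 0 0 0.2" --pt "0 0 0 0 0 0 0.1" --pt "0 0 0 0 0 0 0" --pt "0 0 -0.4 0 0 0 0" --pt "0 0 -1 0 0 0 0" --pt "0 0 -2 0 0 0 0" --pt "0 0 -3 0 0 0 0" --pt "0 0 -3 0 0 0 0" --pt "0 0 -3 0 0 0 0" --pt "0 0 -2 0 0 0 0" --pt "0 0 -0.7 0 0 0 0" --pt "0 0 0 0 0 0 0"

```text
t: 19.28
position: [586.0, -129.5, 196.4]
tcp_rot: [0.398, 3.111, -0.002]
contact_force: [0.3, 0.2, 0.3]
finger_gap: 85.5
```

```bash
python3 - <<'E'
from plan import *
plan([567.7,149.1,198],-11.4)
c=cam('wrist'); im,d=imaging.capture('wrist'); cv2.imwrite('pics/wrist10.png',im)
E
```

```text
t 19.28 pos [ 586.  -129.5  196.4] gap 85.5 F [0.3 0.2 0.3]
turn [-0.     0.006 -0.056] rows 1 | shift cm [ 7.3  26.95 -0.16] norm 27.92 rows 8
```

View pics/wrist10.png

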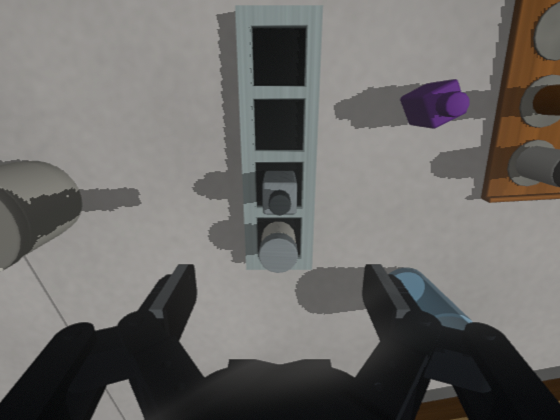

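The flask (280,190) and jar (278,245) both stand upright in their wells. Next is the slim bottle.

Call:
arm_command --pt "0.3 1.3 0 0 0 -0.028 0" --pt "0.7 2.7 0 0 0 -0.028 0" --pt "0.9 3.2 0 0 0 0 0" --pt "0.9 3.3 0 0 0 0 0" --pt "0.9 3.3 0 0 0 0 0" --pt "0.9 3.3 0 0 0 0 0" --pt "0.9 3.3 0 0 0 0 0" --pt "0.8 3.0 0 0 0 0 0" --pt "0.6 2.2 0 0 0 0 0" --pt "0.4 1.35 0 0 0 0 0" --pt "0 0 0 0 0 0 0" --pt "0 0 0 0 0 0 0"

```text
t: 20.33
position: [566.5, 150.1, 191.1]
tcp_rot: [-0.308, -3.124, 0.002]
contact_force: [0.8, -0.3, 0.3]
finger_gap: 85.2
```

```bash
python3 - <<'E'
from plan import *
plan([567.7,149.1,56],-11.4)
E
```

```text
t 20.33 pos [566.5 150.1 191.1] gap 85.2 F [ 0.8 -0.3  0.3]
turn [-0.001 -0.002  0.002] rows 1 | shift cm [-0.13 -0.08 13.51] norm 13.51 rows 4
```

Call:
arm_command --pt "0 -0.08 2.0 0 0 0 0" --pt "0 0 3.0 0 0 0 0" --pt "0 0 3.0 0 0 0 0" --pt "0 0 2.5 0 0 0 0" --pt "0 0 1.5 0 0 0 0" --pt "0 0 1.0 0 0 0 0" --pt "0 0 0.3 0 0 0 0" --pt "0 0 0 0 0 0 0" --pt "0 0 0 0 0 0 0"

```text
t: 21.08
position: [568.3, 148.5, 60.8]
tcp_rot: [0.312, 3.125, 0.0]
contact_force: [0.6, 0.8, 0.4]
finger_gap: 85.4
```

```bash
python3 - <<'E'
from plan import *
plan([567.7,149.1,56],-11.4)
c=cam('wrist'); im,d=imaging.capture('wrist'); cv2.imwrite('pics/wrist11.png',im)
E
```

```text
t 21.08 pos [568.3 148.5  60.8] gap 85.4 F [0.6 0.8 0.4]
turn [ 0.     0.001 -0.   ] rows 1 | shift cm [0.07 0.05 0.48] norm 0.49 rows 1
```

View pics/wrist11.png

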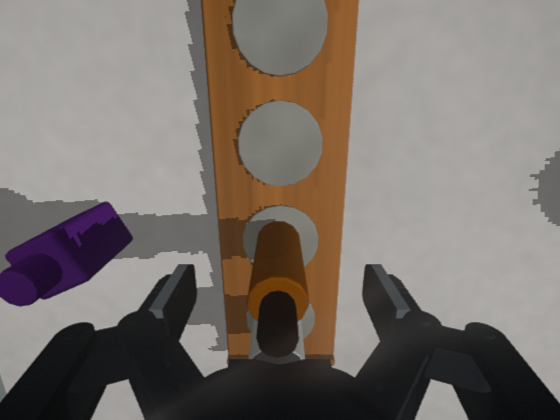

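The bottle (278,290) sits centred between the jaws. Lowering 5 mm and gripping.

Call:
arm_command --pt "0.07 0.05 0.4 0 0 0 0" --pt "0 0 0.08 0 0 0 0.3" --pt "0 0 0 0 0 0 1" --pt "0 0 0 0 0 0 1" --pt "0 0 0 0 0 0 1" --pt "0 0 0 0 0 0 1" --pt "0 0 0 0 0 0 1" --pt "0 0 0 0 0 0 1" --pt "0 0 0 0 0 0 1" --pt "0 0 0 0 0 0 1" --pt "0 0 0 0 0 0 1" --pt "0 0 0 0 0 0 1" --squeeze 30

```text
t: 22.13
position: [566.9, 149.5, 55.0]
tcp_rot: [0.312, 3.126, 0.0]
contact_force: [0.0, -0.1, 2.2]
finger_gap: 27.0
```

Call:
arm_command --pt "0 0 -0.3 0 0 0 1" --pt "0 0 -0.8 0 0 0 1" --pt "0 0 -1.5 0 0 0 1" --pt "0 0 -2.0 0 0 0 1" --pt "0 0 -2.5 0 0 0 1" --pt "0 0 -2.5 0 0 0 1" --pt "0 0 -2.5 0 0 0 1" --pt "0 0 -1.5 0 0 0 1" --pt "0 0 -0.5 0 0 0 1" --pt "0 0 0 0 0 0 1"

```text
t: 22.97
position: [567.9, 149.7, 198.2]
tcp_rot: [0.311, 3.123, 0.002]
contact_force: [0.3, 0.3, -0.3]
finger_gap: 27.3
```

```bash
python3 - <<'E'
from plan import *
plan([524.5,-113.0,197],-14.6)
c=cam('wrist'); im,d=imaging.capture('wrist'); cv2.imwrite('pics/wrist12.png',im)
E
```

```text
t 22.97 pos [567.9 149.7 198.2] gap 27.3 F [ 0.3  0.3 -0.3]
turn [0.001 0.003 0.056] rows 1 | shift cm [ -2.42 -26.51   0.12] norm 26.62 rows 8
```

View pics/wrist12.png

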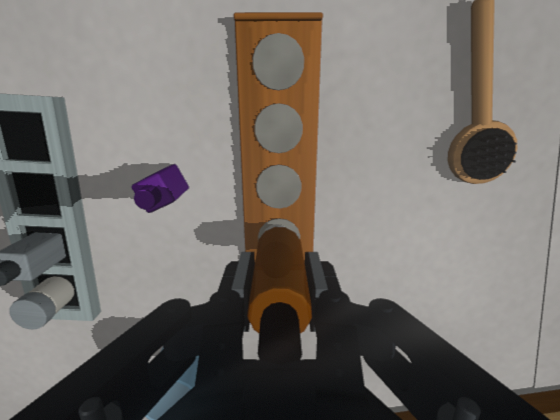

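The bottle is held upright. Moving it over the second well.

Call:
arm_command --pt "-0.1 -1.0 0 0 0 0.028 1" --pt "-0.2 -2.4 0 0 0 0.028 1" --pt "-0.3 -3.1 0 0 0 0 1" --pt "-0.3 -3.3 0 0 0 0 1" --pt "-0.3 -3.3 0 0 0 0 1" --pt "-0.3 -3.3 0 0 0 0 1" --pt "-0.3 -3.3 0 0 0 0 1" --pt "-0.3 -3.1 0 0 0 0 1" --pt "-0.2 -2.3 0.2 0 0 0 1" --pt "-0.1 -1.4 0.6 0 0 0 1" --pt "0 0 1.2 0 0 0 1" --pt "0 0 1.7 0 0 0 1" --pt "0 0 2.0 0 0 0 1" --pt "0 0 2.0 0 0 0 1" --pt "0 0 1.2 0 0 0 1" --pt "0 0 0.5 0 0 0 1" --pt "0 0 0 0 0 0 1" --pt "0 0 0 0 0 0 1"

```text
t: 24.52
position: [524.4, -113.0, 101.9]
tcp_rot: [-0.399, -3.116, -0.0]
contact_force: [-0.1, -0.6, -0.7]
finger_gap: 27.2
```

```bash
python3 - <<'E'
from plan import *
plan([524.5,-113.0,53],-14.6)
E
```

```text
t 24.52 pos [ 524.4 -113.   101.9] gap 27.2 F [-0.1 -0.6 -0.7]
turn [ 0. -0.  0.] rows 1 | shift cm [-0.01  0.    4.89] norm 4.89 rows 2
```

Call:
arm_command --pt "0 0 1.2 0 0 0 1" --pt "0 0 1.5 0 0 0 1" --pt "0 0 1.0 0 0 0 1" --pt "0 0 0.5 0 0 0 1" --pt "0 0 0.2 0 0 0 1" --pt "0 0 0.1 0 0 0 1" --pt "0 0 0 0 0 0 1" --pt "0 0 0 0 0 0 1"

```text
t: 25.18
position: [525.0, -113.4, 57.6]
tcp_rot: [0.399, 3.115, -0.0]
contact_force: [-0.2, 0.4, -0.7]
finger_gap: 27.5
```

```bash
python3 - <<'E'
from plan import *
plan([524.5,-113.0,52.5],-14.6)
c=cam('wrist'); im,d=imaging.capture('wrist'); cv2.imwrite('pics/wrist13.png',im)
E
```

```text
t 25.18 pos [ 525.  -113.4   57.6] gap 27.5 F [-0.2  0.4 -0.7]
turn [-0.     0.001  0.   ] rows 1 | shift cm [0.06 0.02 0.51] norm 0.51 rows 1
```

View pics/wrist13.png

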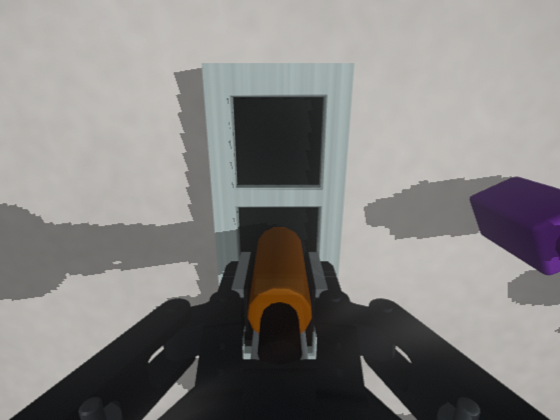

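Call:
arm_command --pt "0 0 0.15 0 0 0 1" --pt "0 0 0.12 0 0 0 1" --pt "0 0 0.08 0 0 0 1" --pt "0 0 0.06 0 0 0 1" --pt "0 0 0.04 0 0 0 1" --pt "0 0 0 0 0 0 1" --pt "0 0 0 0 0 0 1"

```text
t: 25.82
position: [524.4, -113.2, 52.4]
tcp_rot: [-0.399, -3.116, -0.0]
contact_force: [-0.7, -0.3, -0.1]
finger_gap: 27.2
```

Call:
arm_command --pt "0 0 0.04 0 0 0 1" --pt "0 0 0.02 0 0 0 1" --pt "0 0 0 0 0 0 1" --pt "0 0 0 0 0 0 1"

```text
t: 26.15
position: [524.6, -113.3, 52.0]
tcp_rot: [0.399, 3.116, -0.0]
contact_force: [-0.5, -0.0, 2.6]
finger_gap: 27.2
```

Call:
arm_command --pt "0 0 0.03 0 0 0 1" --pt "0 0 0 0 0 0 1" --pt "0 0 0 0 0 0 1"

```text
t: 26.4
position: [524.7, -113.2, 52.0]
tcp_rot: [0.399, 3.116, -0.0]
contact_force: [-2.0, 0.6, 5.8]
finger_gap: 27.5
```

Contact made. Releasing.

Call:
arm_command --pt "0 0 0 0 0 0 0.62" --pt "0 0 0 0 0 0 0.54" --pt "0 0 0 0 0 0 0.46" --pt "0 0 0 0 0 0 0.38" --pt "0 0 0 0 0 0 0.3" --pt "0 0 0 0 0 0 0.2" --pt "0 0 0 0 0 0 0.1" --pt "0 0 0 0 0 0 0" --pt "0 0 -0.4 0 0 0 0" --pt "0 0 -1 0 0 0 0" --pt "0 0 -2 0 0 0 0" --pt "0 0 -3 0 0 0 0" --pt "0 0 -3 0 0 0 0" --pt "0 0 -3 0 0 0 0" --pt "0 0 -1.5 0 0 0 0" --pt "0 0 -0.6 0 0 0 0" --pt "0 0 0 0 0 0 0"

```text
t: 27.82
position: [525.7, -113.6, 199.2]
tcp_rot: [0.399, 3.112, -0.001]
contact_force: [-0.7, 0.7, -0.8]
finger_gap: 85.4
```

```bash
python3 - <<'E'
from plan import *
plan([626.7,136.2,194],-11.4)
c=cam('wrist'); im,d=imaging.capture('wrist'); cv2.imwrite('pics/wrist14.png',im)
E
```

```text
t 27.82 pos [ 525.7 -113.6  199.2] gap 85.4 F [-0.7  0.7 -0.8]
turn [-0.     0.004 -0.056] rows 1 | shift cm [-4.96 26.48  0.52] norm 26.94 rows 8
```

View pics/wrist14.png

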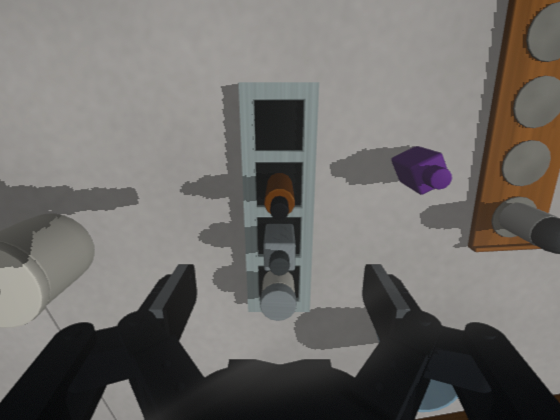

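Three are placed: bottle (280,195), flask (279,245), jar (278,292). Moving over the domed stick and re-measuring it from there.

Call:
arm_command --pt "-0.2 1.2 0 0 0 -0.028 0" --pt "-0.5 2.6 0 0 0 -0.028 0" --pt "-0.6 3.2 0 0 0 0 0" --pt "-0.6 3.3 0 0 0 0 0" --pt "-0.6 3.3 0 0 0 0 0" --pt "-0.6 3.3 0 0 0 0 0" --pt "-0.6 3.3 0 0 0 0 0" --pt "-0.6 3.0 0 0 0 0 0" --pt "-0.4 2.1 0 0 0 0 0" --pt "-0.3 1.2 0 0 0 0 0" --pt "0 0 0 0 0 0 0" --pt "0 0 0 0 0 0 0"

```text
t: 28.87
position: [626.3, 136.4, 194.8]
tcp_rot: [-0.309, -3.124, 0.002]
contact_force: [-0.5, 0.1, -0.4]
finger_gap: 85.3
```

```bash
python3 - <<'E'
from plan import *
c=cam('wrist'); im,d=imaging.capture('wrist'); cv2.imwrite('pics/wrist15.png',im)
v,u=np.mgrid[:420,:560]; P=px2w(u.ravel(),v.ravel(),d.ravel(),c).reshape(420,560,3)
m=(abs(P[...,0]-628)<30)&(abs(P[...,1]-137)<30)&(P[...,2]>60)&(P[...,2]<90); q=P[m]; print(len(q),q[:,2].max())
# sphere-ish: fit circle using silhouettes at slices & top
top=q[q[:,2]>q[:,2].max()-4]; print('top',top.mean(0).round(1), cv2.minEnclosingCircle(top[:,:2].astype(np.float32)))
s=np.linalg.lstsq(np.c_[2*q,np.ones(len(q))],(q**2).sum(1),rcond=None)[0]; print('sphere',s[:3].round(1),np.sqrt(s[3]+s[:3]@s[:3]).round(1))
plan([*s[:2],46],-11.4)
E
```

```text
1049 86.03340032664356
top [627.7 135.8  83.5] ((628.0303344726562, 135.47500610351562), 10.377925872802734)
sphere [628.  135.6  68.6] 16.2
t 28.92 pos [626.4 135.6 195.2] gap 85.3 F [-0.2 -1.   0.3]
turn [-0.001 -0.002  0.001] rows 1 | shift cm [-0.16  0.04 14.92] norm 14.92 rows 5
```

View pics/wrist15.png

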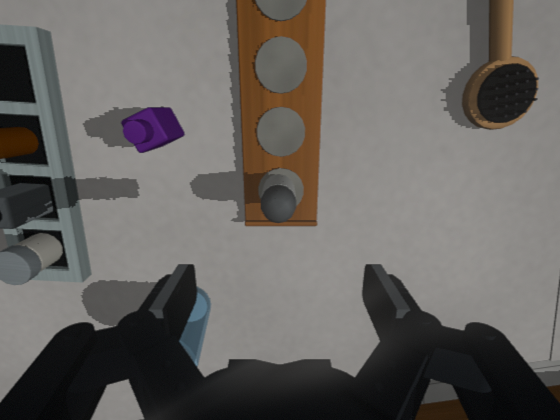

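The stick's dome is at (279,203), world (628,136), top at 86 mm as expected. Descending.

Call:
arm_command --pt "0 0 2.0 0 0 0 0" --pt "0 0 3.0 0 0 0 0" --pt "0 0 3.0 0 0 0 0" --pt "0 0 3.0 0 0 0 0" --pt "0 0 2.2 0 0 0 0" --pt "0 0 1.2 0 0 0 0" --pt "0 0 0.3 0 0 0 0" --pt "0 0 0 0 0 0 0" --pt "0 0 0 0 0 0 0"

```text
t: 29.67
position: [628.3, 135.8, 51.3]
tcp_rot: [0.313, 3.124, 0.001]
contact_force: [0.5, -0.2, 0.2]
finger_gap: 85.6
```

```bash
python3 - <<'E'
from plan import *
plan([628,135.6,45],-11.4)
c=cam('wrist'); im,d=imaging.capture('wrist'); cv2.imwrite('pics/wrist16.png',im)
E
```

```text
t 29.67 pos [628.3 135.8  51.3] gap 85.6 F [ 0.5 -0.2  0.2]
turn [ 0.001  0.002 -0.   ] rows 1 | shift cm [ 0.02 -0.02  0.63] norm 0.63 rows 1
```

View pics/wrist16.png

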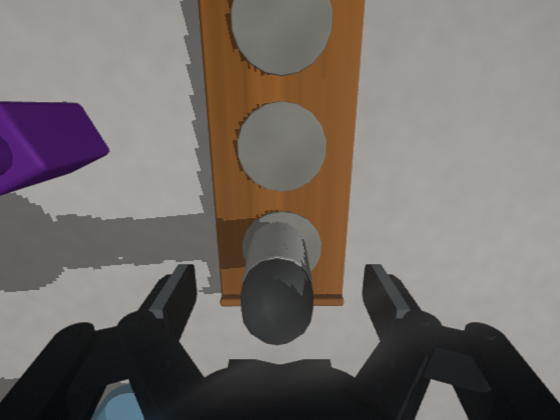

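Call:
arm_command --pt "0 0 0.4 0 0 0 0" --pt "0 0 0.15 0 0 0 0.3" --pt "0 0 0 0 0 0 1" --pt "0 0 0 0 0 0 1" --pt "0 0 0 0 0 0 1" --pt "0 0 0 0 0 0 1" --pt "0 0 0 0 0 0 1" --pt "0 0 0 0 0 0 1" --pt "0 0 0 0 0 0 1" --pt "0 0 0 0 0 0 1" --pt "0 0 0 0 0 0 1" --pt "0 0 0 0 0 0 1" --squeeze 30

```text
t: 30.72
position: [627.4, 136.2, 44.3]
tcp_rot: [0.312, 3.126, 0.0]
contact_force: [-0.8, -0.2, 4.5]
finger_gap: 33.3
```

Call:
arm_command --pt "0 0 -0.3 0 0 0 1" --pt "0 0 -0.8 0 0 0 1" --pt "0 0 -1.5 0 0 0 1" --pt "0 0 -2.0 0 0 0 1" --pt "0 0 -2.5 0 0 0 1" --pt "0 0 -2.5 0 0 0 1" --pt "0 0 -2.5 0 0 0 1" --pt "0 0 -2.0 0 0 0 1" --pt "0 0 -1.0 0 0 0 1" --pt "0 0 -0.3 0 0 0 1" --pt "0 0 0 0 0 0 1"

```text
t: 31.63
position: [627.6, 136.2, 199.2]
tcp_rot: [0.312, 3.124, 0.001]
contact_force: [0.2, 0.8, -1.3]
finger_gap: 33.0
```

```bash
python3 - <<'E'
from plan import *
plan([464.5,-97.3,197],-14.6)
c=cam('wrist'); im,d=imaging.capture('wrist'); cv2.imwrite('pics/wrist17.png',im)
E
```

```text
t 31.63 pos [627.6 136.2 199.2] gap 33.0 F [ 0.2  0.8 -1.3]
turn [0.001 0.002 0.056] rows 1 | shift cm [  9.89 -26.71   0.22] norm 28.48 rows 9
```

View pics/wrist17.png

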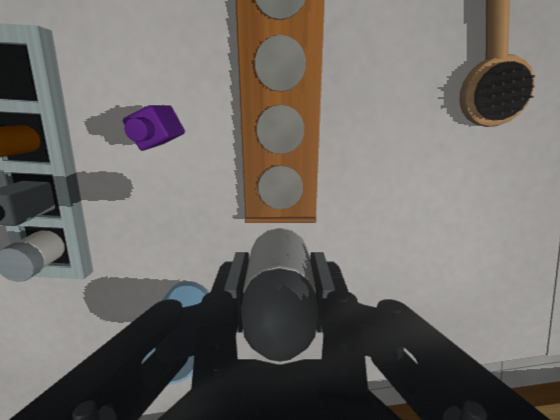

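The stick is held upright. Moving it over the nearest well.

Call:
arm_command --pt "0.4 -1.0 0 0 0 0.028 1" --pt "0.8 -2.3 0 0 0 0.028 1" --pt "1.1 -3.0 0 0 0 0 1" --pt "1.2 -3.2 0 0 0 0 1" --pt "1.2 -3.2 0 0 0 0 1" --pt "1.2 -3.2 0 0 0 0 1" --pt "1.2 -3.2 0 0 0 0 1" --pt "1.1 -3.0 0 0 0 0 1" --pt "0.9 -2.4 0.2 0 0 0 1" --pt "0.5 -1.5 0.6 0 0 0 1" --pt "0.29 -0.71 1.2 0 0 0 1" --pt "0 0 1.7 0 0 0 1" --pt "0 0 2.0 0 0 0 1" --pt "0 0 2.0 0 0 0 1" --pt "0 0 1.6 0 0 0 1" --pt "0 0 0.8 0 0 0 1" --pt "0 0 0 0 0 0 1" --pt "0 0 0 0 0 0 1"

```text
t: 33.18
position: [464.4, -97.7, 96.1]
tcp_rot: [-0.399, -3.114, -0.001]
contact_force: [1.1, -0.6, 0.0]
finger_gap: 33.0
```

```bash
python3 - <<'E'
from plan import *
plan([464.5,-97.3,42],-14.6)
E
```

```text
t 33.18 pos [464.4 -97.7  96.1] gap 33.0 F [ 1.1 -0.6  0. ]
turn [ 0.    -0.002 -0.   ] rows 1 | shift cm [0.   0.04 5.41] norm 5.41 rows 2
```

Call:
arm_command --pt "0.03 0.04 1.2 0 0 0 1" --pt "0 0 1.5 0 0 0 1" --pt "0 0 1.2 0 0 0 1" --pt "0 0 0.7 0 0 0 1" --pt "0 0 0.3 0 0 0 1" --pt "0 0 0.1 0 0 0 1" --pt "0 0 0 0 0 0 1" --pt "0 0 0 0 0 0 1"

```text
t: 33.85
position: [465.7, -97.8, 47.8]
tcp_rot: [0.399, 3.115, -0.0]
contact_force: [0.4, 0.2, -0.5]
finger_gap: 32.9
```

```bash
python3 - <<'E'
from plan import *
plan([464.5,-97.3,41.5],-14.6)
c=cam('wrist'); im,d=imaging.capture('wrist'); cv2.imwrite('pics/wrist18.png',im)
E
```

```text
t 33.85 pos [465.7 -97.8  47.8] gap 32.9 F [ 0.4  0.2 -0.5]
turn [-0.     0.001  0.   ] rows 1 | shift cm [0.12 0.02 0.63] norm 0.64 rows 1
```

View pics/wrist18.png

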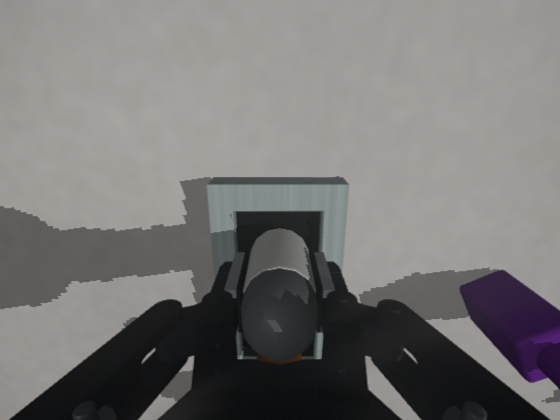

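Call:
arm_command --pt "0.05 0 0.2 0 0 0 1" --pt "0 0 0.15 0 0 0 1" --pt "0 0 0.08 0 0 0 1" --pt "0 0 0.06 0 0 0 1" --pt "0 0 0.04 0 0 0 1" --pt "0 0 0 0 0 0 1" --pt "0 0 0 0 0 0 1"

```text
t: 34.48
position: [464.5, -97.5, 41.7]
tcp_rot: [-0.399, -3.116, -0.0]
contact_force: [0.9, -0.4, -0.1]
finger_gap: 32.9
```

Call:
arm_command --pt "0 0 0.04 0 0 0 1" --pt "0 0 0.02 0 0 0 1" --pt "0 0 0 0 0 0 1" --pt "0 0 0 0 0 0 1"

```text
t: 34.82
position: [464.6, -97.5, 41.2]
tcp_rot: [0.399, 3.116, -0.0]
contact_force: [-1.7, 0.3, 1.7]
finger_gap: 33.4
```

Call:
arm_command --pt "0 0 0.03 0 0 0 1" --pt "0 0 0 0 0 0 1" --pt "0 0 0 0 0 0 1"

```text
t: 35.07
position: [464.6, -97.5, 41.2]
tcp_rot: [0.399, 3.116, -0.0]
contact_force: [-3.0, -0.1, 6.3]
finger_gap: 33.2
```

Contact made. Releasing, then rising and backing away so the cameras can see the rack.

Call:
arm_command --pt "0 0 0 0 0 0 0.55" --pt "0 0 0 0 0 0 0.47" --pt "0 0 0 0 0 0 0.4" --pt "0 0 0 0 0 0 0.3" --pt "0 0 0 0 0 0 0.2" --pt "0 0 0 0 0 0 0.1" --pt "0 0 0 0 0 0 0" --pt "0 0 -0.4 0 0 0 0" --pt "0 0 -1 0 0 0 0" --pt "0 0 -2 0 0 0 0" --pt "0 0 -3 0 0 0 0" --pt "0 0 -3 0 0 0 0" --pt "0 0 -3 0 0 0 0" --pt "0 0 -3 0 0 0 0" --pt "0 0 -1.5 0 0 0 0" --pt "1.0 0 -0.5 0 0 0 0" --pt "1.5 0 0 0 0 0 0" --pt "1.0 0 0 0 0 0 0" --pt "0 0 0 0 0 0 0" --pt "0 0 0 0 0 0 0"

```text
t: 36.73
position: [430.8, -88.7, 215.8]
tcp_rot: [0.399, 3.114, -0.001]
contact_force: [0.4, 0.3, -0.4]
finger_gap: 85.4
```

```bash
python3 - <<'E'
from plan import *
plan([464.6,-97.5,200],-14.6)
for n in('wrist','scene','top'):
    c=cam(n); im,d=imaging.capture(n); cv2.imwrite(f'pics/{n}19.png',im); np.savez(f'/tmp/{n}19.npz',im=im,d=d,K=c[0],R=c[1],t=c[2])
im,d,c=loadc('wrist19')
v,u=np.mgrid[:420,:560]; P=px2w(u.ravel(),v.ravel(),d.ravel(),c).reshape(420,560,3)
o=np.array([554.5,-120.8]); a=np.radians(-14.63); R=np.array([[np.cos(a),np.sin(a)],[-np.sin(a),np.cos(a)]])
L=(P[...,:2]-o)@R.T
for n,cx,zt in(('stick',-93,83),('slim',-31,98),('flask',31,82),('jar',93,60)):
    m=(abs(L[...,0]-cx)<28)&(abs(L[...,1])<28)&(abs(P[...,2]-zt)<4.5)
    q=L[m]; z=P[...,2][m]
    if len(q)>5:
        ce,r=cv2.minEnclosingCircle(q.astype(np.float32)); print(n,len(q),'top z',z.max().round(1),np.median(z).round(1),'rack xy err',(np.array(ce)-[cx,0]).round(1),'r',round(r,1))
    else: print(n,'not visible')
im,d,c=loadc('scene19'); cv2.imwrite('pics/scene19c.png',cv2.resize(im[130:290,140:420],None,fx=2.8,fy=2.8,interpolation=cv2.INTER_CUBIC))
E
```

```text
t 36.73 pos [430.8 -88.7 215.8] gap 85.4 F [ 0.4  0.3 -0.4]
turn [-0.     0.002 -0.   ] rows 1 | shift cm [-3.49  0.    1.58] norm 3.83 rows 2
stick 309 top z 83.2 80.2 rack xy err [0.5 0.9] r 10.7
slim 186 top z 99.3 97.1 rack xy err [1.  0.7] r 8.1
flask 225 top z 82.8 81.3 rack xy err [0.4 0.9] r 10.0
jar 344 top z 61.1 59.2 rack xy err [-5.5 -0.9] r 18.8
```

View pics/wrist19.png

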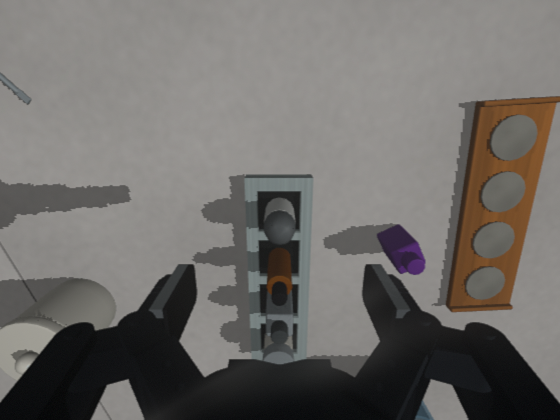

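View pics/scene19c.png

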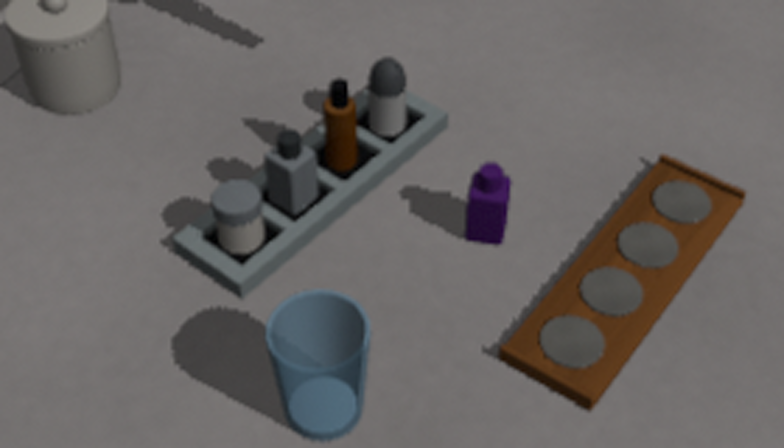

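```bash
python3 - <<'E'
from fit import *
for n in('top','scene'):
    a=loadc(n+'0')[0]; im,d,c=loadc(n+'19')
    for nm,p in (('tumbler',(769,-11,48)),('canister',(534,-385,60)),('brush',(564,365,16))):
        u,v=w2px(p,c)[0]; u,v=int(u),int(v); A=a[v-18:v+18,u-18:u+18]; r=cv2.matchTemplate(im[v-26:v+26,u-26:u+26],A,cv2.TM_CCOEFF_NORMED); _,mx,_,loc=cv2.minMaxLoc(r); print(n,nm,round(mx,3),np.array(loc)-8)
im,d,c=loadc('top19'); v,u=np.mgrid[:420,:560]; P=px2w(u.ravel(),v.ravel(),d.ravel(),c).reshape(420,560,3)
o=np.array([554.5,-120.8]); t=np.radians(-14.63); R=np.array([[np.cos(t),np.sin(t)],[-np.sin(t),np.cos(t)]]); L=(P[...,:2]-o)@R.T
for nm,cx,zt in (('jar',93,60),('flask',31,82)):
    m=(abs(L[...,0]-cx)<28)&(abs(L[...,1])<28)&(abs(P[...,2]-zt)<4); print(nm,m.sum(),L[m].mean(0)-[cx,0] if m.sum() else 0)
E
```

```text
top tumbler 0.999 [0 0]
top canister 0.998 [0 0]
top brush 0.999 [0 0]
scene tumbler 0.999 [0 0]
scene canister 0.971 [0 0]
scene brush 0.999 [0 0]
jar 112 [ 1.27564661 -0.04033438]
flask 34 [0.92201615 1.48908033]
```

All checks agree, so I'm handing in.

```bash
python3 - <<'E'
from plant import env
print(env.close_job())
E
```

```text
the job is handed in; nothing more can be done
None
```

All four toiletries are in the rack in reversed order and the job is handed in, at about 37 s on the robot's clock. From far to near, the wells now hold the jar, the steel flask, the slim bottle and the domed stick. Each was lowered until about 6 N of contact showed, then released. The purple look-alike was left alone.

**Placement:** in the last pictures all four stand upright in their own wells. Each is within about 2 mm of the well centre along and across the rack, and their top heights match the well floors to within about 1–2 mm.

**Bystanders:** template matching in the top and scene views shows the tumbler, canister and hairbrush unmoved (0 px).

**One check disagreed:** the wrist view put the jar 5.5 mm off-centre along the rack, because the gripper hid part of its lid. The top view gives 1.3 mm, which agrees with the release pose (about 1.4 mm off), so I went with the top view.

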